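# Inspect a terminal strip through the loupe

## Task

Set the red dimmer lever on the light control box to its yellow mark. Then take the loupe from its rest by the handle and hold it level, centred over the green terminal strip in the tray of the inspection stand, with the lens at the height of the red ring on the focus post, touching nothing but your gripper; finish while still holding it there, steady. Leave the strip, the marks and everything else where they are.

Things in the scene. Friction and masses are not known exactly. Their poses are not given: they have to be found in the camera images.
- light_box: The control box of the inspection light: a grey box 100 x 75 x 36 mm on the table to the right, fixed. Origin: centre of its underside; z up. The red dimmer lever stands on it; the lever's hinge runs along the box's own y axis through the point 40 mm above the origin, so the lever swings in the box's x-z plane. On its +y side, beside the lever, stands an aluminium quadrant plate reaching 41 mm out from the hinge, with the yellow set-mark on its rim.
- dimmer_lever (a joint): Angle of the dimmer lever (rad): 0 = upright, positive = leaning to the box's +x, range -0.7 to 0.7. It stays where it is left (friction; about 1.3 N at the knob moves it). It starts leaning to the box's -x.
- lever_knob (a point): Centre of the lever's red knob, 95 mm from the hinge: a small horizontal roller, 18 mm diameter, 18 mm long, its axis along the box's y axis (its two flat ends can be pinched from above while it follows an arc). Its z axis points along the lever away from the hinge. Lever bar 7 x 5 mm.
- set_mark (a joint): Angle of the yellow set-mark (rad), about the same hinge and counted the same way as the dimmer lever; the lever is at the mark when the two angles are equal. Clamped stiffly; it is not to be moved.
- mark_tip (a point): Outer end of the yellow set-mark, a small yellow peg 5 mm wide on the quadrant plate beside the lever, 52 mm from the hinge and 12.5 mm to the box's +y side of the lever's middle plane. Its z axis points out from the hinge.
- stand: The inspection stand, fixed on the table: a black plate 120 x 110 x 6 mm. Origin: underside, centre of the tray on it. The tray floor is 6 mm up, 80 x 80 mm, with edges 12 mm high at +x and -x and aluminium light bars 19 mm high at +y and -y. A steel focus post, 8 mm diameter, 265 mm high, stands at x = +58 mm, y = 0 of the stand (its far side). The screw feeder, a machine 142 mm tall, stands on the robot's side of the stand and to its left.
- ring_mid (a point): Centre of the red focus ring on the focus post: 17 mm diameter, 8 mm high, clamped to the post. Its height (185 to 235 mm above the table, different each time) marks the height at which the middle of the lens has to be held.
- part: The part to be inspected: a green four-way terminal strip, 43 x 45 x 34 mm, lying loose in the tray of the stand. Origin: centre of its underside.
- rest: The rest of the loupe, fixed on the table: a grey base 176 x 50 x 5 mm with a round support under the lens (44 mm wide, top 25 mm above the table) and a saddle under the last 14 mm of the handle (lips to 29 mm). Origin: on the table under the lens; the handle of the resting loupe points to its -x.
- loupe: The loupe, lying level on its rest, 0.06 to 0.11 kg: a round lens in a dark metal frame 64 mm in diameter and 10 mm thick, with a straight black handle along its -x. Origin: centre of the lens; z is the lens axis, up. The handle is 16 mm wide and 14 mm high, from x = -40 to x = -140 mm, centred on y = z = 0; at rest its middle is 30 mm above the table. Centre of mass about 45 mm from the lens centre.
- lens (a point): Centre of the lens (same point as the loupe's origin); z is the lens axis.
- handle_mid (a point): A good place to grip the handle: on its middle line, 80 mm from the lens centre; nothing but the 5 mm base lies below it, and 40 mm to either side along the handle is free. Axes as the loupe's.
- carton: Bystander, to be left alone: the small brown carton, 60 x 91 x 45 mm, to the left of the stand. Origin: centre of its underside.
- dish: Bystander, to be left alone: the steel dish of screws, 65 mm wide, 19 mm tall, between the rest and the carton. Origin: centre of its underside.
- pen: Bystander, to be left alone: the white marker pen with a blue cap, 15 x 134 mm, lying to the left of the rest. Origin: centre of its underside.
- gauge: Bystander, to be left alone: the plug gauge, a steel rod 16 x 86 mm with a red band, lying in front of the light box. Origin: centre of its underside.
- two_way: Bystander, to be left alone: the short green two-way terminal strip, 43 x 23 x 34 mm, behind the light box. Origin: centre of its underside.

How it is judged:
By the outcome, as a careful person would: the job done as asked, in the order asked, and still so for the second after the job is handed in, while the arm keeps its last pose, push and grip.
It also fails if it takes over 54 s, if anything falls off the work surface, if the arm or the gripper's body presses on something with over 40 N, if the wrist force passes 120 N, or if a joint passes its speed limit or range.

## Robot

A 6-joint arm with a two-finger parallel gripper is mounted at the origin on a cart in front of the work surface, level with it; the furniture and walls round the work are solid. World frame = base frame: x ahead of the robot, y to its left, z up, the work surface at z = 0. Lengths are in m, angles in rad, forces in N, time in s.
With the tool pointing down it reaches from about 0.3 to 0.85 m from the base axis. Payload 5.4 kg.
Tool frame: the origin (TCP) lies on the centre line of the jaws, within the pads' length; the fingertips stand arm.tips_ahead ahead of it and the grasp point (between the pads) lies 8 mm behind it (arm.tips_ahead is the distance from the TCP to the fingertips, in m); z points along the fingers, y is the line along which they close (so a half turn about z gives the same grasp; the last joint's range is limited). The gripper opens to 85 mm and grips with 20 to 120 N. Pads are 22 mm wide; open, the fingers measure 114 mm over their backs; the gripper's body (76 mm by 85 mm) begins 54 mm behind the grasp point. The pads swing forward as they close: fully open they stand 13 mm farther back than shut.
Start: joints at [-1.333, 0.158, 1.597, -0, 1.386, -0.21], TCP at [0.249, -0.518, 0.242] pointing down, gripper open.
Joint ranges: [-2.91, 2.91], [-0.94, 2.29], [0.18, 2.7], [-1.29, 4.43], [0.17, 2.64], [-3, 3]. Speed limits (rad/s): [2.57, 2.57, 3.14, 3.14, 3.14, 3.14].

## Interface

Orientations are given as a rotation vector (axis times angle).
In Python, from workcell import arm, effector, planner, telemetry, grab_frame gives the robot as it stands. Calls block until the motion is done:
- arm.movep(position, orientation): joint-space move of the TCP to a pose.
- arm.line_to(position, rot=None, rate=0.15, contact_N=None): straight line of the TCP; rot=None keeps the orientation; rate is the mean speed in m/s. With contact_N (N) it stops when the force on the tool has changed by that much, and returns True; else False.
- arm.movej(angles): joint-space move.
- effector.release() and effector.close(newtons=None): open the fingers fully, or close them until they stop; newtons is the grip in N (None keeps the last).
- arm.sleep(seconds).
- planner.solve_ik(position, orientation): joint angles nearest the present ones, or None.
- telemetry.read_state(): the state.
- grab_frame(name): name is "side" or "top"; returns a dict with "img" (384x512x3 uint8, blue, green, red), "intrinsics" (3x3 intrinsics, pixels), "rvec" (rotation vector, rad) and "tvec" (3), from world to camera coordinates, as OpenCV has them. Camera axes: x right, y down, z forward; pixel columns grow to the right and rows downward; lengths in m; the calibration is good to about 2 mm. A picture is of the moment at which its call begins. There is no depth.
A pose or a line that the arm cannot do raises arm.IKError and nothing moves.
- arm.close_job(): hands the job in; it is judged then, once.
The state is a dict: "time": time; "qpos": joint angles; "joint_velocities": joint speeds; "joint_torque": joint torques, N m; "tool_pos": TCP position; "ee_rot": TCP orientation; "ft_force": force on the tool from outside, world axes, zero at the start; "moment": the same for the moment, N m; "width": finger opening in m; "grip_force": force on a finger pad.
Only numpy, scipy, OpenCV 4.12 (cv2) and the standard library are available. Lean on these libraries where they do the work, as an engineer would, in place of code of your own. Each camera call takes 0.05 s, during which the arm holds its last target. There are 200 camera calls.

## Working session

There is one attempt and no reset: what is moved stays moved. The work goes in short steps, each a Python script; the robot and the scene stay as the last script left them, time stands still between calls to the robot, and variables do not carry over. Pictures are saved under pics/ and viewed, at most 10 in all, crops included, and the job is handed in when it is done.

```bash
mkdir -p pics; ls
python3 - <<'E'
from workcell import arm, telemetry, grab_frame
import cv2,pickle
d={}
for n in("side","top"):
    f=grab_frame(n);d[n]=f;cv2.imwrite(f"pics/{n}0.png",cv2.resize(f["img"],(800,600),interpolation=cv2.INTER_CUBIC))
    R=cv2.Rodrigues(f["rvec"])[0];print(n,-R.T@f["tvec"].ravel(),R[2],f["intrinsics"].tolist())
pickle.dump(d,open("f0.pkl","wb"))
s=telemetry.read_state();print(s,arm.tips_ahead)
E
```

```text
pics
side [ 0.49623695 -0.75304068  0.62882064] [ 0.03702336  0.86097251 -0.50730229] [[382.4529107062971, 0.0, 254.9478223371674], [0.0, 382.4529107062971, 187.51186008298274], [0.0, 0.0, 1.0]]
top [0.36046013 0.05520464 1.32526724] [ 0.12888268 -0.00491937 -0.99164765] [[447.3127600020658, 0.0, 251.85136457745395], [0.0, 447.3127600020658, 191.05707268021897], [0.0, 0.0, 1.0]]
{'time': 0.1, 'qpos': array([-1.33309691e+00,  1.58967763e-01,  1.59810662e+00,  1.10806343e-05,
        1.38620070e+00, -2.10113420e-01]), 'joint_velocities': array([-0.00015053, -0.00091917, -0.0007995 , -0.00083457, -0.00043434,
       -0.00016335]), 'joint_torque': array([ 3.99167702e-04, -3.96988463e+01, -3.32339180e+01, -1.56216738e-04,
        4.17013478e-03, -2.26424157e-05]), 'tool_pos': array([ 0.24882389, -0.5177971 ,  0.24142545]), 'ee_rot': array([-3.06153097e+00, -6.97183207e-01,  1.93345284e-05]), 'ft_force': array([ 0.20201076, -0.71669573,  0.08499109]), 'moment': array([ 0.02308105, -0.02651984, -0.02256825]), 'grip_force': 0.0, 'width': 0.08561935697524468} 0.011
```

View pics/side0.png

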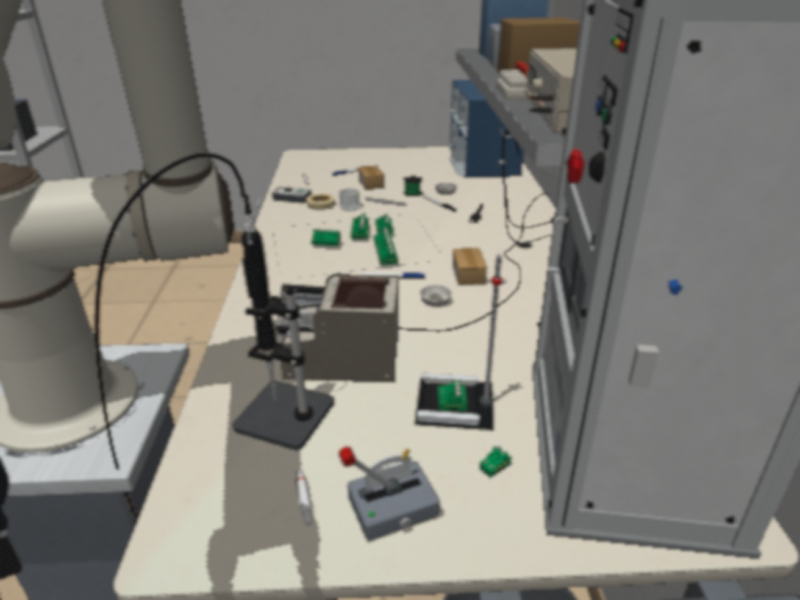

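View pics/top0.png

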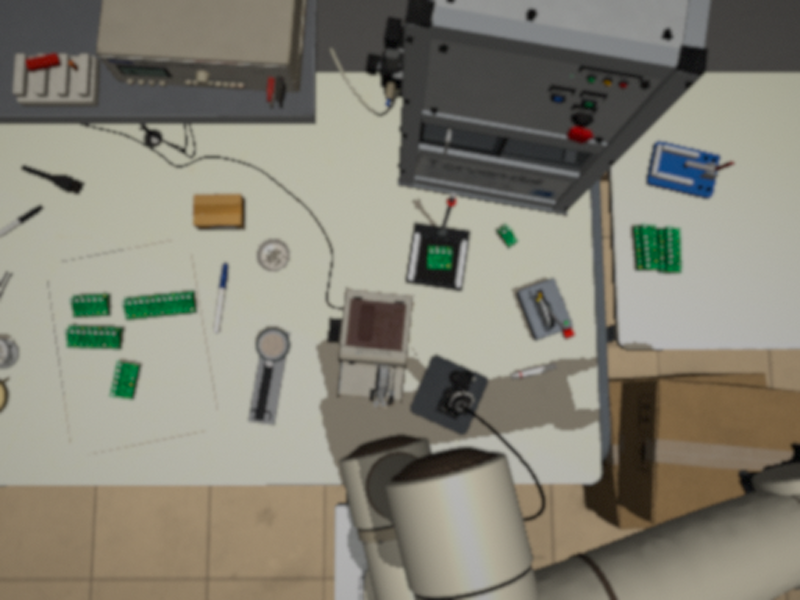

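The side view shows the light box near (395,500), the stand near (455,400), the ring at (497,281). In the top view the loupe lens is at (272,345), the stand at (438,257), the box at (543,308). I'll crop these with native-pixel grids.

```bash
cat > h.py <<'E'
import cv2,numpy as np,pickle
def crop(img,x0,y0,w,h,W,H):
    c=cv2.resize(img[y0:y0+h,x0:x0+w],(W,H),interpolation=cv2.INTER_CUBIC)
    for x in range((x0//10+1)*10,x0+w,10):
        X=int((x-x0+.5)*W/w);cv2.line(c,(X,0),(X,8),(255,0,255),1);cv2.putText(c,str(x),(X-10,18),0,.35,(255,0,255),1)
    for y in range((y0//10+1)*10,y0+h,10):
        Y=int((y-y0+.5)*H/h);cv2.line(c,(0,Y),(8,Y),(255,0,255),1);cv2.putText(c,str(y),(9,Y+4),0,.35,(255,0,255),1)
    return c
def uv(f,P):
    return cv2.projectPoints(np.atleast_2d(np.asarray(P,float)),f["rvec"],f["tvec"],f["intrinsics"],None)[0][:,0]
def ray(f,u,v):
    R=cv2.Rodrigues(f["rvec"])[0];o=-R.T@f["tvec"].ravel()
    return o,R.T@np.linalg.inv(f["intrinsics"])@[u,v,1]
def atz(f,u,v,z):
    o,d=ray(f,u,v);return o+d*(z-o[2])/d[2]
def tri(obs):
    A=np.zeros((3,3));b=np.zeros(3)
    for f,u,v in obs:
        o,d=ray(f,u,v);d/=np.linalg.norm(d);M=np.eye(3)-np.outer(d,d);A+=M;b+=M@o
    return np.linalg.solve(A,b)
E
python3 - <<'E'
from h import *
d=pickle.load(open("f0.pkl","rb"));t=d["top"]["img"];s=d["side"]["img"]
a=np.hstack([crop(t,322,170,50,50,400,400),crop(s,215,282,70,70,400,400)])
b=np.hstack([crop(t,255,120,52,70,297,400),crop(s,262,155,65,125,208,400),crop(t,155,200,35,75,187,400)])
cv2.imwrite("pics/a.png",a);cv2.imwrite("pics/b.png",b)
E
```

```text
(no output)
```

View pics/a.png

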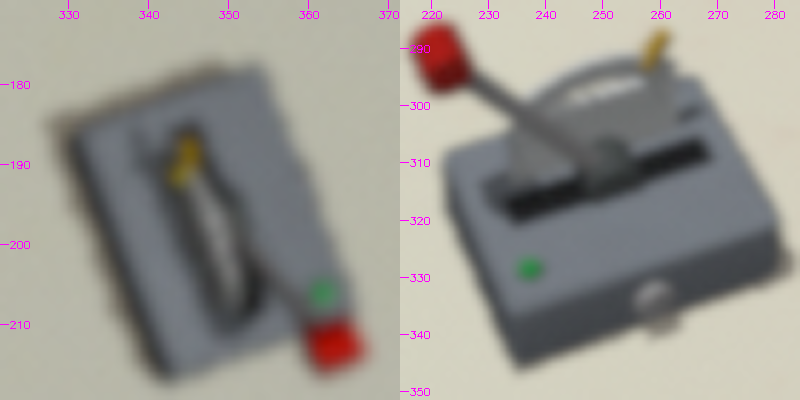

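View pics/b.png

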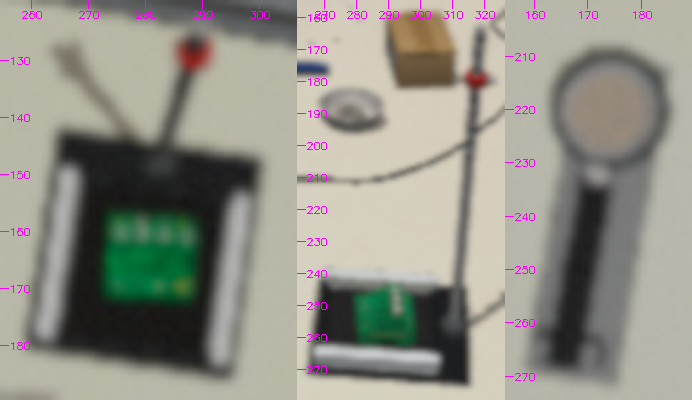

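```bash
cat > m.py <<'E'
from h import *
from scipy.optimize import least_squares
d=pickle.load(open("f0.pkl","rb"));T=d["top"];S=d["side"]
def cen(f,box,fn):
    x0,y0,x1,y1=box;c=f["img"][y0:y1,x0:x1].astype(float);b,g,r=c[...,0],c[...,1],c[...,2]
    w=np.clip(fn(b,g,r),0,None);w[w<.25*w.max()]=0
    yy,xx=np.mgrid[y0:y1,x0:x1];return np.array([(w*xx).sum(),(w*yy).sum()])/w.sum()
red=lambda b,g,r:r-np.maximum(g,b)-40
kt=cen(T,(352,200,372,220),red);ks=cen(S,(212,282,230,302),red)
rt=cen(T,(282,122,296,136),red);rs=cen(S,(308,170,326,188),red)
print("knob px",kt,ks,"tri",tri([(T,*kt),(S,*ks)]));ring=tri([(T,*rt),(S,*rs)]);print("ring",rt,rs,ring,uv(T,ring)-rt,uv(S,ring)-rs)
yel=lambda b,g,r:np.minimum(r,g)-b-30
yt=cen(T,(338,182,352,198),yel);ys=cen(S,(254,284,266,298),yel);print("mark cen",yt,ys,tri([(T,*yt),(S,*ys)]))
hx,hy,h=.05,.0375,.036
ob=[("T",(hx,hy,h),(330.9,186.4)),("T",(hx,-hy,h),(354.3,178.5)),("T",(-hx,-hy,h),(365.5,208.5)),("T",(-hx,hy,h),(342,216.7)),
("S",(-hx,-hy,h),(234.1,335.8)),("S",(-hx,hy,h),(222.4,308.6)),("S",(hx,-hy,h),(281,320.9)),("S",(hx,hy,h),(267,295.5)),("S",(-hx,-hy,0),(235,346.6)),("S",(hx,-hy,0),(281.9,327))]
def proj(p):
    x,y,a,l,m,lx=p;c,s=np.cos(a),np.sin(a)
    w=lambda q:(x+c*q[0]-s*q[1],y+s*q[0]+c*q[1],q[2])
    F=dict(T=T,S=S);r=[.5*(uv(F[k],w(q))[0]-o) for k,q,o in ob]
    K=w((.095*np.sin(l),lx,.04+.095*np.cos(l)));M=lambda R:w((R*np.sin(m),lx+.0125,.04+R*np.cos(m)))
    r+=[uv(T,K)[0]-kt,uv(S,K)[0]-ks,uv(T,M(.0465))[0]-yt,uv(S,M(.0465))[0]-ys]
    return np.concatenate(r)
q=least_squares(proj,[.45,-.23,-.3,-.6,.4,0]);print("lightbox x y yaw lever mark leverY",q.x.round(4));print(q.fun.round(1).reshape(-1,2).tolist())
# part silhouette
def grn(f,box):
    m=np.zeros(f["img"].shape[:2]);x0,y0,x1,y1=box;c=f["img"][y0:y1,x0:x1].astype(int)
    m[y0:y1,x0:x1]=((c[...,1]-np.maximum(c[...,0],c[...,2]))>15);return cv2.morphologyEx(m,cv2.MORPH_CLOSE,np.ones((5,5)))
mt,ms=grn(T,(262,150,298,182)),grn(S,(272,240,305,270))
mo=lambda m:np.array([*[(m*g).sum()/m.sum() for g in np.mgrid[:384,:512][::-1]],m.sum()])
def sil(f,x,y,a):
    P=[(x+np.cos(a)*u-np.sin(a)*v,y+np.sin(a)*u+np.cos(a)*v,z) for u in(-.0215,.0215) for v in(-.0225,.0225) for z in(.006,.04)]
    hl=cv2.convexHull(uv(f,P).astype(np.float32));M=cv2.moments(hl);return np.array([M["m10"]/M["m00"],M["m01"]/M["m00"],M["m00"]])
a=-.13
for nm,use in(("T",[(T,mt)]),("S",[(S,ms)]),("TS",[(T,mt),(S,ms)])):
    r=least_squares(lambda p:np.concatenate([(sil(f,p[0],p[1],a)-mo(m))[:2] for f,m in use]),[.43,-.03],diff_step=1e-3);print("part",nm,r.x,r.fun,[(sil(f,*r.x,a)[2],mo(m)[2]) for f,m in use])
print("tray from bars",atz(T,279.8,166.2,.019));pc=[atz(T,*c,.006) for c in((264.8,141.9),(300,147.5),(295.1,185.7),(259.4,179.9))];print("plate",np.round(pc,4).tolist(),np.mean(pc,0))
# loupe
c=T["img"][234:266,158:180].astype(int).max(2);yy,xx=np.mgrid[234:266,158:180];k=c<70
vx,vy,x0,y0=cv2.fitLine(np.float32(np.c_[xx[k],yy[k]]),cv2.DIST_HUBER,0,.01,.01).ravel();print("handle",k.sum(),vx,vy,x0,y0)
A=atz(T,x0-20*vx,y0-20*vy,.036);B=atz(T,x0+20*vx,y0+20*vy,.036);e=(A-B)*np.sign((A-B)[0]);print("yaw",np.arctan2(e[1],e[0]))
L=atz(T,174.2,219.5,.033);E=atz(T,165.7,267.3,.034);print("lens",L,"end",E,np.linalg.norm(L-E),"line y-offset of lens",np.cross((e/np.linalg.norm(e))[:2],(L-A)[:2]),np.arctan2(*(L-E)[[1,0]]))
E
python3 m.py
```

```text
knob px [363.39601431 212.73888605] [221.30776235 290.62918279] tri [ 0.45661748 -0.25206131  0.12067225]
ring [288.4973545  129.62962963] [317.47082768 179.40705563] [ 0.66040697 -0.04325249  0.22608016] [[ 0.02926441 -0.36027472]] [[-0.41541943  0.09491558]]
mark cen [344.95348837 189.66976744] [259.24919094 289.49838188] [ 0.52608646 -0.21276421  0.07969848]
lightbox x y yaw lever mark leverY [ 0.509  -0.2309  0.3433 -0.6247  0.503  -0.0011]
[[-0.5, -0.4], [-0.2, -0.7], [0.5, 0.3], [0.2, 0.6], [-0.4, 0.1], [-0.8, -0.9], [0.6, -0.9], [-0.3, -1.5], [-0.5, 1.0], [-0.1, 2.3], [-0.8, 0.2], [0.7, 0.8], [0.0, -0.2], [-0.1, -0.4]]
part T [ 0.60842261 -0.03667754] [ 7.63873652e-06 -1.39036899e-06] [(np.float64(258.89349754317664), np.float64(274.0))]
part S [ 0.60808739 -0.04175462] [ 1.77003290e-06 -5.46957958e-06] [(np.float64(419.0717754387297), np.float64(329.0))]
part TS [ 0.60841824 -0.03866994] [ 6.73209465e-01  3.39010937e-04 -2.21613038e-02 -8.39278201e-01] [(np.float64(259.1710758029949), np.float64(274.0)), (np.float64(416.29491593991406), np.float64(329.0))]
tray from bars [ 0.60443398 -0.03440453  0.019     ]
plate [[0.6814, 0.0092, 0.006], [0.664, -0.0968, 0.006], [0.5478, -0.0803, 0.006], [0.5654, 0.026, 0.006]] [ 0.61465588 -0.03546395  0.006     ]
handle 171 0.18411587 -0.98290455 168.46964 250.41989
yaw -0.16602460456765544
lens [0.44607639 0.27320641 0.033     ] end [0.31002898 0.29453051 0.034     ] 0.1377120723568304 line y-offset of lens 0.0007065714917210766 -0.1554751947970168m.py:42: DeprecationWarning: Arrays of 2-dimensional vectors are deprecated. Use arrays of 3-dimensional vectors instead. (deprecated in NumPy 2.0)
  L=atz(T,174.2,219.5,.033);E=atz(T,165.7,267.3,.034);print("lens",L,"end",E,np.linalg.norm(L-E),"line y-offset of lens",np.cross((e/np.linalg.norm(e))[:2],(L-A)[:2]),np.arctan2(*(L-E)[[1,0]]))
```

Run:
```python
from m import T,S
from h import *
k=1.5625
print("scope cable top side; assumed y=-.06..-.0")
for px in((247,215),(253,235),(262,300),(303,412),(236,424),(300,443),(333,402)):
    o,dd=ray(S,px[0]/k,px[1]/k)
    for Y in(-.05,-.09): t=(Y-o[1])/dd[1];print(px,Y,(o+dd*t).round(3))
for px in((458,402),(430,356),(487,376),(462,432),(412,405),(412,290),(345,290),(335,325),(370,400)):
    print("top",px,[atz(T,px[0]/k,px[1]/k,z).round(3)[:2].tolist() for z in(.01,.14,.3)])
import numpy as np
from workcell import planner
a=.343
print(planner.solve_ik(np.array([.4566,-.252,.125]),np.pi*np.array([np.cos(a/2),np.sin(a/2),0])))
for yaw in(-2.5,-1.9,-1.57,-1.2,-.8,-.4,-.16,.2,.6,1,1.57):  # loupe yaw
  for s in(0,np.pi):
    b=yaw+s;b=(b+np.pi)%(2*np.pi)-np.pi
    p=np.array([.608,-.0375,.226])-.08*np.array([np.cos(yaw),np.sin(yaw),0])
    q=planner.solve_ik(p-[0,0,.008],np.pi*np.array([np.cos(b/2),np.sin(b/2),0]));print(yaw,s,p.round(3),None if q is None else np.round(q,2))
for s in(0,np.pi):
  b=-.16+s; print(planner.solve_ik(np.array([.446,.273,.03])-.08*np.array([np.cos(-.16),np.sin(-.16),0]),np.pi*np.array([np.cos(b/2),np.sin(b/2),0])))
```

```text
knob px [363.39601431 212.73888605] [221.30776235 290.62918279] tri [ 0.45661748 -0.25206131  0.12067225]
ring [288.4973545  129.62962963] [317.47082768 179.40705563] [ 0.66040697 -0.04325249  0.22608016] [[ 0.02926441 -0.36027472]] [[-0.41541943  0.09491558]]
mark cen [344.95348837 189.66976744] [259.24919094 289.49838188] [ 0.52608646 -0.21276421  0.07969848]
lightbox x y yaw lever mark leverY [ 0.509  -0.2309  0.3433 -0.6247  0.503  -0.0011]
[[-0.5, -0.4], [-0.2, -0.7], [0.5, 0.3], [0.2, 0.6], [-0.4, 0.1], [-0.8, -0.9], [0.6, -0.9], [-0.3, -1.5], [-0.5, 1.0], [-0.1, 2.3], [-0.8, 0.2], [0.7, 0.8], [0.0, -0.2], [-0.1, -0.4]]
part T [ 0.60842261 -0.03667754] [ 7.63873652e-06 -1.39036899e-06] [(np.float64(258.89349754317664), np.float64(274.0))]
part S [ 0.60808739 -0.04175462] [ 1.77003290e-06 -5.46957958e-06] [(np.float64(419.0717754387297), np.float64(329.0))]
part TS [ 0.60841824 -0.03866994] [ 6.73209465e-01  3.39010937e-04 -2.21613038e-02 -8.39278201e-01] [(np.float64(259.1710758029949), np.float64(274.0)), (np.float64(416.29491593991406), np.float64(329.0))]
tray from bars [ 0.
[... 2773 characters left out ...]
4]
0.2 3.141592653589793 [ 0.53  -0.053  0.226] [-0.33  0.07  1.74 -0.    1.33 -2.1 ]
0.6 0 [ 0.542 -0.083  0.226] [-0.37  0.11  1.7  -0.    1.33  0.6 ]
0.6 3.141592653589793 [ 0.542 -0.083  0.226] [-0.37  0.11  1.7   0.    1.33 -2.54]
1 0 [ 0.565 -0.105  0.226] [-0.39  0.18  1.63 -0.    1.34  0.18]
1 3.141592653589793 [ 0.565 -0.105  0.226] [-0.39  0.18  1.63 -0.    1.34 -2.96]
1.57 0 [ 0.608 -0.117  0.226] [-0.39  0.29  1.49  0.    1.36 -0.38]
1.57 3.141592653589793 [ 0.608 -0.117  0.226] [-0.39  0.29  1.49  0.    1.36  2.76]
[0.40080994 0.17306949 2.05146162 0.         0.91706154 2.13160627]
[ 4.00809944e-01  1.73069492e-01  2.05146162e+00 -4.44089210e-16
  9.17061542e-01 -1.00998638e+00]
```

```bash
cat > c.py <<'E'
import numpy as np
from workcell import arm,effector,planner,telemetry,grab_frame
def down(a): a=(a+np.pi)%(2*np.pi)-np.pi; return np.pi*np.array([np.cos(a/2),np.sin(a/2),0])
B=np.array([.509,-.2309]);A=.3433
ex=np.array([np.cos(A),np.sin(A)]);ey=np.array([-ex[1],ex[0]])
def knob(l,y=0): return np.array([*(B+ex*.095*np.sin(l)+ey*y),.04+.095*np.cos(l)])
G=np.array([0,0,-.008])
def st():
    s=telemetry.read_state();print("t %.1f"%s["time"],s["tool_pos"].round(4),"F",s["ft_force"].round(1),"w %.4f"%s["width"],"g %.1f"%s["grip_force"]);return s
E
python3 - <<'E'
from c import *
k=knob(-.6,-.001);print(k)
d=np.array([.4566,-.2521])-B;print("tri local",d@ex,d@ey)
arm.movep(k+[0,0,.12],down(A));st()
print(arm.line_to(k+G,rate=.08,contact_N=6));st()
effector.close(20);st()
E
```

```text
[ 0.45882557 -0.24989703  0.11840688]
tri local -0.0564782518601087 -0.0023253100494619386
t 1.4 [ 0.4585 -0.2508  0.2385] F [ 0.3 -0.9 -0.4] w 0.0855 g 0.0
False
t 3.1 [ 0.4591 -0.2502  0.111 ] F [0.2 0.2 0.2] w 0.0855 g 0.0
t 3.8 [ 0.4594 -0.2509  0.1108] F [ 2.9 -4.5 -1.2] w 0.0174 g 24.8
```

Run:
```python
from c import *
arm.line_to(knob(-.6,-.0025)+G,rate=.05);s=st()
m=.503
for l in np.linspace(-.6,m,7)[1:]:
    arm.line_to(knob(l,-.0025)+G,rate=.08);s=st()
arm.sleep(.2);st();effector.release();st()
arm.line_to(knob(m)+[0,0,.1],rate=.2)
q=knob(m)+[0,0,.1]
arm.movep([.38,-.36,.3],down(A));st()
from h import *
d={n:grab_frame(n) for n in("side","top")};pickle.dump(d,open("f1.pkl","wb"))
cv2.imwrite("pics/l1.png",np.hstack([crop(d["top"]["img"],322,170,50,50,400,400),crop(d["side"]["img"],215,272,70,70,400,400)]))
```

```text
t 4.0 [ 0.4592 -0.2512  0.1106] F [-0.3 -0.8  2.6] w 0.0177 g 25.4
t 4.4 [ 0.4736 -0.246   0.119 ] F [-3.1 -0.5  4.4] w 0.0174 g 25.3
t 4.7 [ 0.4893 -0.2403  0.1244] F [-2.8  1.1  3.8] w 0.0174 g 25.0
t 5.1 [ 0.5056 -0.2345  0.1268] F [-1.2  2.3  3.8] w 0.0175 g 24.9
t 5.5 [ 0.522  -0.2286  0.1261] F [-1.1  3.8  4. ] w 0.0175 g 25.0
t 5.8 [ 0.5381 -0.2229  0.1223] F [-0.1  3.6  3.9] w 0.0173 g 25.4
t 6.2 [ 0.5533 -0.2174  0.1154] F [-0.1  4.4  4.9] w 0.0176 g 26.1
t 6.4 [ 0.5531 -0.2174  0.1155] F [0.4 5.2 4.6] w 0.0175 g 26.1
t 7.1 [ 0.553  -0.2179  0.1152] F [-0.1 -0.2 -0.7] w 0.0855 g 0.0
t 8.7 [ 0.3804 -0.3592  0.2988] F [-0.1  0.7  0.6] w 0.0852 g 0.0
```

View pics/l1.png

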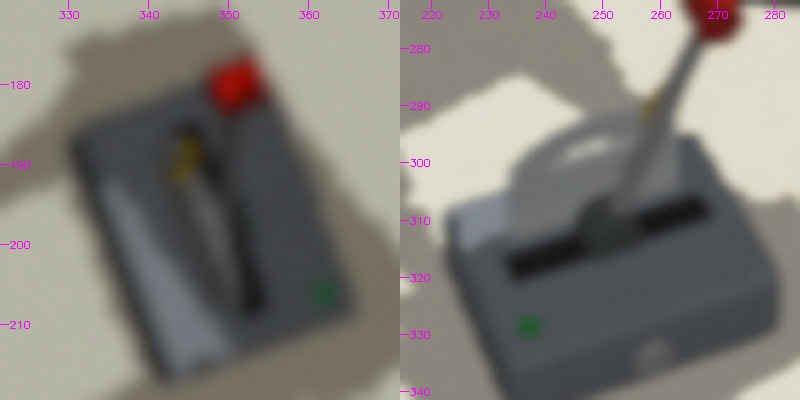

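```bash
cat > fit.py <<'E'
import io,contextlib,sys
with contextlib.redirect_stdout(io.StringIO()): from m import *
def go(fn):
    d1=pickle.load(open(fn,"rb"));T1,S1=d1["top"],d1["side"]
    k1t=cen(T1,(342,170,362,190),red);k1s=cen(S1,(258,264,282,284),red)
    y1s=0
    F=dict(T=T,S=S)
    def res(p):
        x,y,a,l0,l1,m,lx,R=p[:8];o={"T":p[8:10],"S":p[10:12]};c,s=np.cos(a),np.sin(a)
        w=lambda q:(x+c*q[0]-s*q[1],y+s*q[0]+c*q[1],q[2])
        pt=lambda L,ang,off:w((L*np.sin(ang),lx+off,.04+L*np.cos(ang)))
        r=[.3*(uv(F[k],w(q))[0]+o[k]-ob_) for k,q,ob_ in ob]
        for P,t,s_ in((pt(.095,l0,0),kt,ks),(pt(.095,l1,0),k1t,k1s),(pt(R,m,.0125),yt,ys)):
            r+=[2*(uv(T,P)[0]+o["T"]-t),2*(uv(S,P)[0]+o["S"]-s_)]
        r+=[p[8:10]/.7,p[10:12]/1.2,[lx/.0005,(R-.046)/.001]]
        return np.concatenate(r)
    q=least_squares(res,[.509,-.231,.34,-.6,.5,.5,0,.046,0,0,0,0]);J=np.linalg.inv(q.jac.T@q.jac)
    print("px",k1t,k1s);print("x y yaw l0 l1 mark",q.x.round(4));print("sd",np.sqrt(np.diag(J))[:6].round(4),"sd l1-m",np.sqrt(J[4,4]+J[5,5]-2*J[4,5]));print(q.fun.reshape(-1,2).round(1).tolist())
if __name__=="__main__": go(sys.argv[1])
E
python3 fit.py f1.pkl
```

```text
px [350.98466454 179.95974441] [269.38406474 271.57609711]
x y yaw l0 l1 mark [ 0.5084 -0.2323  0.3577 -0.6213  0.4296  0.5667  0.      0.0449  0.345
 -0.1121 -0.1749 -1.0353]
sd [0.002  0.0018 0.0137 0.0162 0.0189 0.0427] sd l1-m 0.03228284115040421
[[-0.1, -0.1], [0.0, -0.4], [0.6, 0.1], [0.5, 0.4], [-0.3, -0.0], [-0.7, -0.6], [0.3, -0.8], [-0.4, -1.1], [-0.3, 0.6], [-0.2, 1.2], [-0.1, 0.5], [0.6, 0.3], [-0.3, 0.3], [-0.1, 1.4], [-0.0, -0.7], [-0.2, -1.1], [0.5, -0.2], [-0.1, -0.9], [0.0, -1.1]]
```

```bash
cat >> fit.py <<'E'
d1=pickle.load(open("f1.pkl","rb"));T1,S1=d1["top"],d1["side"]
k1t=cen(T1,(342,170,362,190),red);k1s=cen(S1,(258,264,282,284),red)
k0=np.array([.4592,-.2512,.1186]);k1=np.array([.5531,-.2174,.1235])
print("tri0",tri([(T,*kt),(S,*ks)]),"tri1",tri([(T,*k1t),(S,*k1s)]))
for n,f,P,o in(("T0",T,k0,kt),("S0",S,k0,ks),("T1",T,k1,k1t),("S1",S,k1,k1s)): print(n,uv(f,P)[0]-o)
# thresholded-mask centroids
for f,b in((T,(352,200,372,220)),(S,(212,282,230,302)),(T1,(342,170,362,190)),(S1,(258,264,282,284))):
    x0,y0,x1,y1=b;c=f["img"][y0:y1,x0:x1].astype(int);h=cv2.cvtColor(f["img"][y0:y1,x0:x1],cv2.COLOR_BGR2HSV)
    m=(h[...,1]>110)&((h[...,0]<10)|(h[...,0]>170));n_,lab,stt,ce=cv2.connectedComponentsWithStats(m.astype(np.uint8));i=1+np.argmax(stt[1:,4]);print(ce[i]+[x0,y0],stt[i][2:])
E
python3 fit.py f1.pkl | tail -10
python3 - <<'E'
import sys;sys.argv=["x"]
from h import *
a=pickle.load(open("f0.pkl","rb"));b=pickle.load(open("f1.pkl","rb"))
cv2.imwrite("pics/l2.png",np.hstack([crop(a["side"]["img"],236,276,40,45,390,439),crop(b["side"]["img"],240,264,40,55,390,536)[:439]]))
E
```

```text
[[-0.1, -0.1], [0.0, -0.4], [0.6, 0.1], [0.5, 0.4], [-0.3, -0.0], [-0.7, -0.6], [0.3, -0.8], [-0.4, -1.1], [-0.3, 0.6], [-0.2, 1.2], [-0.1, 0.5], [0.6, 0.3], [-0.3, 0.3], [-0.1, 1.4], [-0.0, -0.7], [-0.2, -1.1], [0.5, -0.2], [-0.1, -0.9], [0.0, -1.1]]
tri0 [ 0.45661748 -0.25206131  0.12067225] tri1 [ 0.5452192  -0.21884157  0.13102889]
T0 [-0.50498209 -0.6322855 ]
S0 [1.89464117 0.35971561]
T1 [-1.23756588 -2.38164271]
S1 [4.14214953 2.30010583]
[363.22857143 212.51428571] [ 7  6 35]
[221.7875 291.725 ] [ 9 12 80]
[351.025 180.175] [ 7  7 40]
[269.25       272.86842105] [ 9 11 76]
```

View pics/l2.png

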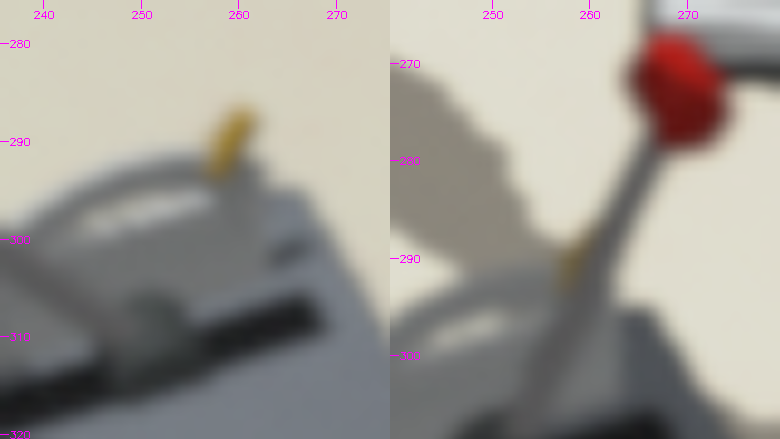

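The pictures show the lever bar at (260.7,290) with the yellow peg at (259.2,290). The 12.5 mm sideways offset should put the peg about 3.6 px left if they matched, so the lever is about 0.12 rad short. I'll re-pinch and move it by that much.

```bash
sed -i 's/^B=.*/B=np.array([.509,-.2325]);A=.355/' c.py
cat > adj.py <<'E'
import sys
from c import *
a,b,fn=float(sys.argv[1]),float(sys.argv[2]),sys.argv[3]
arm.movep(knob(a)+[0,0,.08],down(A))
arm.line_to(knob(a)+G,rate=.12,contact_N=8);effector.close(35);st()
arm.line_to(knob((a+b)/2)+G,rate=.05);arm.line_to(knob(b)+G,rate=.05);arm.sleep(.2);st()
effector.release();arm.line_to(knob(b)+[0,0,.1],rate=.2)
arm.movep([.38,-.36,.3],down(A));st()
from h import *
d={n:grab_frame(n) for n in("side","top")};pickle.dump(d,open(fn+".pkl","wb"))
cv2.imwrite("pics/%s.png"%fn,np.hstack([crop(d["top"]["img"],322,170,50,50,390,390),crop(d["side"]["img"],240,264,40,40,390,390)]))
E
python3 adj.py .43 .555 f2; python3 fit.py f2.pkl|head -3
```

```text
t 11.3 [ 0.5465 -0.2194  0.1187] F [ 1.5 -3.7  0.8] w 0.0172 g 38.1
t 12.0 [ 0.5566 -0.2157  0.1132] F [ 1.  -5.5  3.3] w 0.0173 g 38.9
t 14.3 [ 0.3804 -0.3592  0.2988] F [ 0.2  0.1 -0.3] w 0.0851 g 0.0
px [349.69414414 177.07027027] [273.61610411 272.2555917 ]
x y yaw l0 l1 mark [ 0.5088 -0.2324  0.3519 -0.6248  0.5278  0.5535  0.      0.0449  0.3361
 -0.127  -0.215  -1.0363]
```

View pics/f2.png

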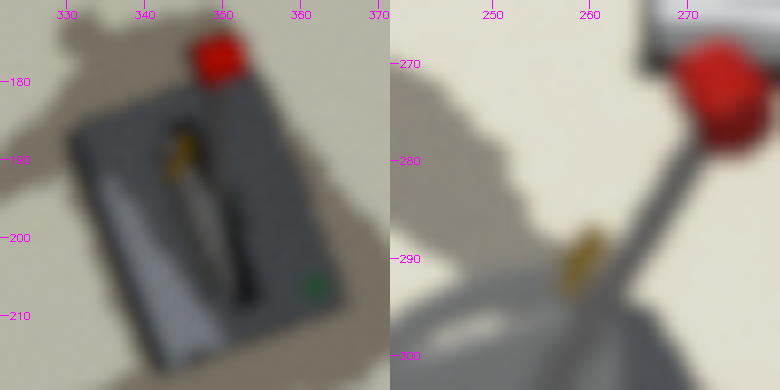

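```bash
cat > chk.py <<'E'
import io,contextlib
with contextlib.redirect_stdout(io.StringIO()): from m import *
import sys
x,y,a=.5088,-.2324,.352;c,s=np.cos(a),np.sin(a)
w=lambda q:(x+c*q[0]-s*q[1],y+s*q[0]+c*q[1],q[2])
pt=lambda L,g,o:w((L*np.sin(g),o,.04+L*np.cos(g)))
for nm,f in(("S",S),("T",T)):
  for g in(.42,.47,.52,.57):
    P=uv(f,[pt(.045,g,.0125),pt(.095,g,0),pt(.05,g,0),pt(.052,g,.0125),pt(.038,g,.0125),pt(0,g,0)])
    K,L=P[1],P[2];n=(L-K)/np.linalg.norm(L-K);n=np.array([n[1],-n[0]])
    # offset of peg centroid from lever line in px, slopes
    sl=lambda u:u[0]/u[1]
    print(nm,g,"perp peg-lever line",round((P[0]-K)@n,2),"slopes lever",round(sl(K-L),3),"peg",round(sl(P[3]-P[4]),3),"peg-knob",(P[0]-K).round(2))
# measured lever line: dark-bar ridge between knob and plate, rows 279..286 of side image (bright background)
for fn in sys.argv[1:]:
    d=pickle.load(open(fn,"rb"));im=d["side"]["img"].astype(float).max(2);pts=[]
    for r in range(280,288):
        row=im[r,255:280];wgt=np.clip(np.percentile(row,80)-row-25,0,None);j=np.argmax(np.convolve(wgt*(np.arange(255,280)>261),[1,1,1],"same"));sl_=slice(max(j-3,0),j+4)
        pts.append(((wgt[sl_]*np.arange(255,280)[sl_]).sum()/wgt[sl_].sum(),r))
    pts=np.array(pts);p=np.polyfit(pts[:,1],pts[:,0],1);print(fn,pts[:,0].round(1),"slope",p[0]);n=np.array([1,-p[0]])/np.hypot(1,p[0])
    print(" perp peg-line",-abs((ys-[np.polyval(p,ys[1]),ys[1]])@n))
c_=S["img"][283:299,252:268].astype(float);wy=np.clip(np.minimum(c_[...,1],c_[...,2])-c_[...,0]-45,0,None);yy,xx=np.mgrid[283:299,252:268]
print("peg", [((wy*xx).sum(1)[i]/wy.sum(1)[i]).round(2) for i in range(16) if wy.sum(1)[i]>30],[i+283 for i in range(16) if wy.sum(1)[i]>30])
E
python3 chk.py f1.pkl f2.pkl
```

```text
S 0.42 perp peg-lever line -4.22 slopes lever -0.481 peg -0.476 peg-knob [-12.54  16.34]
S 0.47 perp peg-lever line -4.35 slopes lever -0.537 peg -0.532 peg-knob [-13.64  16.21]
S 0.52 perp peg-lever line -4.47 slopes lever -0.593 peg -0.588 peg-knob [-14.7   16.03]
S 0.57 perp peg-lever line -4.57 slopes lever -0.65 peg -0.645 peg-knob [-15.71  15.8 ]
T 0.42 perp peg-lever line -3.95 slopes lever -0.1 peg -0.085 peg-knob [-5.05 10.74]
T 0.47 perp peg-lever line -4.04 slopes lever -0.052 peg -0.038 peg-knob [-4.64 11.46]
T 0.52 perp peg-lever line -4.1 slopes lever -0.01 peg 0.003 peg-knob [-4.22 12.15]
T 0.57 perp peg-lever line -4.15 slopes lever 0.027 peg 0.039 peg-knob [-3.81 12.8 ]
f1.pkl [266.2 265.5 265.  264.4 263.9 263.4 262.8 262.2] slope -0.5543134620918223
 perp peg-line -1.3953932063057308
f2.pkl [270.5 269.6 269.  268.5 267.8 267.2 266.6 265.9] slope -0.6308433717625742
 perp peg-line -4.311018562579643
peg [np.float64(259.53), np.float64(258.9)] [289, 290]
```

The pinch worked: in side view the peg now sits 4.3 px off the lever line, and 4.45 px is expected when they match, so the lever is at the mark. Next is the loupe.

Run:
```python
from c import *
Y=-.16;h=np.array([.446,.273,0])-.08*np.array([np.cos(Y),np.sin(Y),0]);R=down(Y+np.pi)
arm.movep([.40,-.34,.5],down(A));st()
arm.movep([h[0],h[1],.5],R);s=st();print(s["qpos"].round(2))
arm.line_to(h+[0,0,.09],rate=.25)
print(arm.line_to(h+[0,0,.022],rate=.08,contact_N=6));st()
effector.close(50);s=st();print(s["ee_rot"],s["moment"])
```

```text
t 15.2 [ 0.4002 -0.3398  0.4979] F [ 0.3 -0.5 -1.2] w 0.0850 g 0.0
t 17.5 [0.3675 0.2852 0.4998] F [ 0.7 -1.3 -0.3] w 0.0858 g 0.0
[ 0.4  -0.15  1.41 -0.    1.89 -1.01]
False
t 20.3 [0.3675 0.286  0.0225] F [1.  0.2 0.1] w 0.0854 g 0.0
t 20.9 [0.3672 0.2859 0.0222] F [ 0.6 -0.5  2.9] w 0.0151 g 48.8
[2.50852351e-01 3.13123900e+00 3.02056171e-04] [1.19394300e-04 4.15315221e-02 1.47390648e-01]
```

```bash
cat > hold.py <<'E'
import sys
from c import *
from h import *
def shot(fn):
    d={n:grab_frame(n) for n in("side","top")};pickle.dump(d,open(fn+".pkl","wb"))
    cv2.imwrite("pics/%s.png"%fn,np.hstack([crop(d["top"]["img"],245,115,65,80,390,480),crop(d["side"]["img"],262,155,70,86,390,480)]))
E
python3 - <<'E'
from hold import *
Y=-.16;u=np.array([np.cos(Y),np.sin(Y),0]);R=down(Y+np.pi);s=telemetry.read_state();p=s["tool_pos"]
arm.line_to(p+[0,0,.05],rate=.06);st()
arm.line_to(p+[0,0,.36],rate=.25);st()
t=np.array([.608,-.0375,.226])-.08*u+[0,0,-.0078]
arm.movep(t+[-.02,0,.14],R);st()
arm.line_to(t+[-.01,0,.03],rate=.12)
arm.line_to(t,rate=.04);arm.sleep(.3);s=st();print(s["ee_rot"],s["moment"])
shot("h1")
E
```

```text
t 21.9 [0.3668 0.2857 0.0719] F [ 0.2 -0.8 -1.5] w 0.0151 g 48.6
t 23.3 [0.3667 0.2856 0.3806] F [-0.7 -0.5 -1.4] w 0.0153 g 48.6
t 24.6 [ 0.5089 -0.0238  0.3582] F [-0.3  0.5 -0.3] w 0.0153 g 48.6
t 26.9 [ 0.5291 -0.0248  0.2184] F [ 0.3  0.  -0.8] w 0.0153 g 48.6
[ 2.51032067e-01  3.13118612e+00 -1.21538380e-04] [ 0.04935407  0.03460286 -0.01777171]
```

View pics/h1.png

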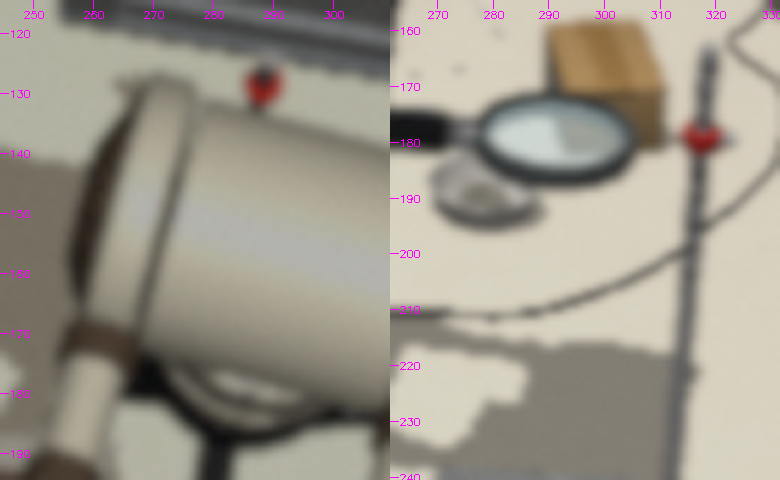

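```bash
cat > v.py <<'E'
import io,contextlib
with contextlib.redirect_stdout(io.StringIO()): from m import *
def ext(f,c):
    t=np.linspace(0,2*np.pi,180);P=np.concatenate([np.c_[c[0]+.032*np.cos(t),c[1]+.032*np.sin(t),np.full(180,c[2]+z)] for z in(-.005,.005)])
    U=uv(f,P);return U.min(0).round(1),U.max(0).round(1)
c=np.array([.608,-.0375,.226])
print("side pred",ext(S,c),"top",ext(T,c), uv(T,c+[-.032,.005,0]))
print("ring z at S v, using arm xy of post:",[ (z,uv(S,[.6604,-.0433,z])[0].round(2)) for z in(.220,.226)],rs, uv(T,[.6604,-.0433,.223]),rt)
i=pickle.load(open("h1.pkl","rb"))["side"]["img"].max(2)
print("col 291:",[(r,int(v)) for r,v in zip(range(166,194),i[166:194,291])]);print("row 180",[(q,int(v)) for q,v in zip(range(300,312),i[180,300:312])])
print("cols top/bot by col:",{q:i[168:192,q].tolist() for q in(298,)})
E
python3 v.py
```

```text
side pred (array([277.5, 169.9]), array([307.5, 188.5])) top (array([273.7, 136.7]), array([299.5, 162.5])) [[284.67258898 162.16348676]]
ring z at S v, using arm xy of post: [(0.22, array([316.84, 181.97])), (0.226, array([317.05, 179.55]))] [317.47082768 179.40705563] [[288.44086806 129.59555317]] [288.4973545  129.62962963]
col 291: [(166, 116), (167, 109), (168, 103), (169, 97), (170, 88), (171, 74), (172, 82), (173, 117), (174, 141), (175, 157), (176, 176), (177, 188), (178, 194), (179, 198), (180, 203), (181, 208), (182, 208), (183, 195), (184, 156), (185, 103), (186, 65), (187, 64), (188, 108), (189, 167), (190, 202), (191, 212), (192, 210), (193, 210)]
row 180 [(300, 159), (301, 156), (302, 145), (303, 124), (304, 100), (305, 80), (306, 81), (307, 89), (308, 94), (309, 97), (310, 107), (311, 127)]
cols top/bot by col: {298: [167, 167, 156, 126, 88, 70, 98, 131, 146, 153, 160, 160, 160, 164, 171, 164, 124, 74, 54, 76, 136, 192, 213, 216]}
```

Side view: lens centre at (291.3,179.3), ring at (317.5,179.4), so the height matches. The lens is about 1.2 px (2.5 mm) short in x relative to the strip, so I'll nudge it, check and hand in.

Run:
```python
from hold import *
p=telemetry.read_state()["tool_pos"]
arm.line_to(np.array([.5290+.0025,-.0243,.2184]),rate=.02);arm.sleep(.6);s=st();print(np.abs(s["joint_velocities"]).max())
shot("h2");a=pickle.load(open("h1.pkl","rb"))["side"]["img"].max(2);b=pickle.load(open("h2.pkl","rb"))["side"]["img"].max(2)
print(cv2.phaseCorrelate(a[168:192,276:300].astype(np.float32),b[168:192,276:300].astype(np.float32)))
print(b[180,300:312],b[184:191,292])
# lever still as left?
f=pickle.load(open("f2.pkl","rb"))["side"]["img"][262:286,262:284];g=pickle.load(open("h2.pkl","rb"))["side"]["img"][262:286,262:284]
for i in(f,g):
    w=np.clip(i[...,2].astype(float)-np.maximum(i[...,0],i[...,1])-40,0,None);yy,xx=np.mgrid[262:286,262:284];print((w*xx).sum()/w.sum(),(w*yy).sum()/w.sum())
arm.close_job()
```

```text
t 27.9 [ 0.5315 -0.0243  0.2184] F [ 0.2 -0.5 -1.2] w 0.0148 g 48.6
0.0010399321135386122
((0.4689840226119557, -0.10451526037575753), 0.9950500291047825)
[160 159 155 143 124  99  80  79  88  95 107 127] [144  92  61  65 112 171 204]
273.65795497901564 272.3510110644792
273.59589597724505 272.4526615197074
the job is handed in; nothing more can be done
```

The job is handed in at about 28 s: the dimmer lever is at the yellow mark, to within about 0.03 rad by the camera. The loupe is held steady over the terminal strip with the lens at ring height, about 0.226 m. Lens centring was checked only in the side view, to about 2–3 mm along x; the wrist hid the lens from the top camera.

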